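Hold a tin down on the base coder

TASK

Get the small blue tin coded on its underside: slide the coder's shutter by its black grip fully open to its end stop, then set the blue tin upright in the round nest and press it down against the sprung pad until it sits firmly on the hard stop. The program finishes while the gripper is still holding the tin pressed down there; do not ram it (stay below 60 N on the stop), and leave the green and yellow tins where they stand.

Things in the scene. Friction and masses are not known exactly. Their poses are not given: they have to be found in the camera images.
- blue_tin: the small blue tin to be coded: upright smooth cylinder, 60 mm diameter, 50 mm high, about 0.15 kg, white paper label on its lid; origin at the centre of its underside, z up its axis
- coder: base coder, fixed: aluminium housing 130 (its x) x 270 (its y) x 30 mm high, from y = -65 to +205 mm; origin on the table under the nest's centre. On it stands the nest, a white ring of 65 mm inner and 85 mm outer diameter, rim 54 mm above the table, which takes the tin with 2.5 mm of play all round, and the shutter between dark rails 52 mm high, with red end stops 66 mm high at the +y end
- stop: hard stop inside the nest: a rigid steel ring, 44 to 64 mm diameter, round the sprung pad; origin at the centre of its underside, 30 mm above the table; its upper face, where the tin's underside must end, is at point seat
- seat (a point): centre of the upper face of the hard stop, on the nest's axis, 40 mm above the table (14 mm below the nest's rim)
- plunger (a joint): how far the orange sprung pad (36 mm diameter, in the middle of the nest) is pressed down, in m: 0 = free, its top 8 mm above the hard stop; 0.008 = level with the hard stop. It starts to move at 3.6 N and takes about 8.4 N to be level with the stop (600 N/m); a tin let go on it simply stands on it, at 0
- shutter (a joint): how far the grey shutter plate is slid open along the coder's +y, in m: 0 = fully shut over the nest, 0.09 = fully open against its end stop. Starts at 0 to 0.025; friction about 2 N, stays where it is left. The plate is 104 (x) x 84 (y) x 4 mm, its top 60 mm above the table; fully open it leaves the nest free
- shutter_grip (a point): in the black grip tab on the shutter, 10 mm below the tab's top, 80 mm above the table. The tab is 36 mm along the coder's x, 16 mm along its y, from 60 to 90 mm above the table. It moves with the plate on the coder's y axis through the nest's centre: 30 mm to +y of that centre when fully shut, 120 mm when fully open
- green_tin: bystander: green tin of the blue tin's size (60 mm diameter, 50 mm high); origin at the centre of its underside
- yellow_tin: bystander: yellow tin of the blue tin's size (60 mm diameter, 50 mm high); origin at the centre of its underside
Not all that is in view belongs to the job. What is shaped like the blue_tin but pink is not meant.

How it is judged:
On the way, in this order (a step that is already met when the one before it is completed fails the run):
1. the shutter is slid fully open to its end stop (value of joint shutter above 0.085 m), for 0.2 s.
2. the blue tin stands upright in the nest and is pressed down onto the hard stop (horizontal distance between blue_tin and seat below 0.005 m and z of blue_tin in the frame of seat below 0.0015 m and angle between blue_tin's own z axis and vertical below 0.08 rad and value of joint plunger above 0.0065 m and contact force between blue_tin and stop above 1.5 N and contact force between the fingers and blue_tin above 1.5 N), for 0.3 s.
At the end, for the whole second after the job is handed in: the robot still holds the blue tin down: within 5 mm of the nest's axis, upright within 0.08 rad, underside within 1.5 mm of the hard stop, pad pressed over 6.5 mm, over 1.5 N on the stop and between fingers and tin, at rest (10 mm/s), shutter over 85 mm open (all of step 2 and value of joint shutter above 0.085 m and linear speed of blue_tin below 0.01 m/s); the arm keeps its last pose, push and grip.
It fails at once if the tin is rammed: more than 60 N on the hard stop (contact force between blue_tin and stop above 60 N).
It fails at once if the green or the yellow tin is moved more than 30 mm (distance of any of green_tin, yellow_tin from where it was at the start of the episode above 0.03 m).
It also fails if it takes over 54 s, if anything falls off the work surface, if the arm or the gripper's body presses on something with over 40 N, if the wrist force passes 120 N, or if a joint passes its speed limit or range.

ROBOT

A 7-joint arm with a two-finger parallel gripper is mounted at the origin on the work surface. World frame = base frame: x ahead of the robot, y to its left, z up, the work surface at z = 0. Lengths are in m, angles in rad, forces in N, time in s.
With the tool pointing down it reaches from about 0.35 to 0.9 m from the base axis. Payload 8.1 kg.
Tool frame: the origin (TCP) lies at the centre of the arm's flange, where the gripper is bolted on; the fingertips stand 178 mm ahead of it and the grasp point (between the pads) lies 159 mm ahead of it; z points along the fingers, y is the line along which they close (so a half turn about z gives the same grasp; the last joint's range is limited). The gripper opens to 92 mm and grips with 3 to 60 N. Pads are 19 mm wide; open, the fingers measure 130 mm over their backs; the gripper's body (75 mm by 190 mm) begins 47 mm behind the grasp point.
Start: joints at [1.182, 0.434, 0.025, 1.573, -0.012, 1.134, -0.075], TCP at [0.176, -0.6, 0.405] pointing down, gripper open.
Joint ranges: [-2.62, 2.62], [-0.44, 2.09], [-1.27, 1.32], [0.08, 2.57], [-1.32, 4.46], [0.12, 2], [-2.74, 2.74]. Speed limits (rad/s): [2.22, 2.22, 3.01, 3.01, 3.14, 3.14, 3.14].

INTERFACE

Orientations are given as a rotation vector (axis times angle).
In Python, from cell import arm gives the robot as it stands. The module is installed in compiled form; this text tells all that it offers.
- The arm moves only by the shell command python3 -m inch 'ROWS' [FORCE]. ROWS is text: rows parted by semicolons, each of 5 numbers parted by spaces: the shift along the tool's x, y, z in m, then the turn about the tool's z in rad, then the finger opening in m, from 0 to 0.0918. In form: x y z roll fingers; .... A call has 1 to 5 rows; each row is the pose to reach, as a shift and turn from the pose commanded when the call began, along the tool's axes at that moment; what a row does not reach only later rows make up. A row lasts 1/10 s, in which the tool goes at most 50 mm and 8.59 degrees, less where a joint would pass 70% of its speed; a pose out of reach is approached as far as the arm can. A call with a gripper value outside its range is refused whole. The fingers move at their own pace and stop on an object; FORCE is the grip in N (left out, the last holds). Time passes only in rows, so rows that repeat a pose let the fingers close. It gives the time, the measured TCP pose, the force, the opening and the grip force at its end, in the units of the state.
- arm.observe(): the state, without advancing time (a new reading comes with each control period).
- arm.get_image(name): name is "scene" or "top" or "wrist"; returns the picture (384x512x3 uint8, red, green, blue); there is no depth.
- arm.get_calibration(name): a dict with "intrinsics" (3x3 intrinsics, pixels), "pose" (4x4, takes a point from camera to world coordinates). Camera axes: x right, y up, looking along -z (the intrinsics and any distortion apply to the point x, -y, -z); pixel columns grow to the right and rows downward; lengths in m; the calibration is good to about 2 mm. A picture is of the moment at which its call begins: read the wrist's pose just before it. get_calibration takes no time and is no camera call; for the wrist camera it gives the pose at the moment of the call.
- arm.sign_off(): hands the job in; it is judged then, once.
Trained networks look in the newest picture that a camera, given by its name, has taken for a name from the list of things; names that differ only in an ending like _2 or _b are one class to them, and where a whole thing is asked for, a point or a joint stands for the part that bears it (a point fixed in the world has none). Each returns a list of dicts, best first, with "conf" (0 to 1); they miss things now and then, are a little off and sometimes report something else, mostly with a low value. They report only what shows in the picture. A call takes as long as a camera call. They do not tell look-alikes from the thing itself.
- arm.look_for(camera, query): "point" ([row, column] in pixels, amid what is visible of it).
- arm.silhouettes(camera, query): "region" (384x512 bool, what is visible of it) and "point" ([row, column] in pixels, amid what is visible of it).
- arm.place_of(camera, query): "point" ([row, column] in pixels: a listed point, or the origin of a listed thing).
The state is a dict: "clock": time; "joints": joint angles; "dq": joint speeds; "joint_efforts": joint torques, N m; "position": TCP position; "ee_rot": TCP orientation; "force": force on the tool from outside, world axes, zero at the start; "ft_torque": the same for the moment, N m; "width": opening from 0.0 (shut) to 1.0 (fully open); "gripper_force": force on a finger pad.
Only numpy, scipy, OpenCV 4.12 (cv2) and the standard library are available. Lean on these libraries where they do the work, as an engineer would, in place of code of your own. Each camera call takes 0.05 s, during which the arm holds its last target. There are 200 camera calls.

## Working session

There is one attempt and no reset: what is moved stays moved. The work goes in short steps, Python scripts to look and compute and a shell command to move; the robot and the scene stay as the last step left them, time stands still between calls to the robot, and variables do not carry over. Pictures are saved under pics/ and viewed, at most 10 in all, crops included, and the job is handed in when it is done.

```bash
mkdir -p pics; cat > h.py <<'E'
import numpy as np, cv2
from scipy.spatial.transform import Rotation as R
from cell import arm
def px2w(cam,pt,z,cal=None):
    c=cal or arm.get_calibration(cam); K=np.array(c["intrinsics"]); P=np.array(c["pose"])
    v=np.linalg.inv(K)@[pt[1],pt[0],1]; d=P[:3,:3]@[v[0],-v[1],-v[2]]; o=P[:3,3]
    return o+d*(z-o[2])/d[2]
def save(cam,n):
    im=arm.get_image(cam); cv2.imwrite("pics/"+n,im[:,:,::-1]); return im
def totool(dw,rot=None):
    return R.from_rotvec(rot if rot is not None else arm.observe()["ee_rot"]).inv().apply(dw)
E
python3 - <<'E'
from h import *
s=arm.observe(); print(s); print(R.from_rotvec(s["ee_rot"]).as_matrix().round(3)); print(arm.get_calibration("top"))
a=save("top","top0.png"); 
for q,z in [("blue_tin",0),("shutter_grip",.08),("seat",.04),("green_tin",0),("yellow_tin",0),("coder",0)]:
    for r in arm.place_of("top",q)[:3]: print(q,r["conf"],r["point"],px2w("top",r["point"],z).round(4))
save("scene","scene0.png")
E
```

```text
{'clock': 0.0, 'joints': array([ 1.18241881,  0.43523294,  0.0249664 ,  1.57408668, -0.01159076,
        1.13400047, -0.07512996]), 'dq': array([-0.00040421,  0.001049  , -0.00024678, -0.0004132 , -0.00069428,
       -0.00039639, -0.00122148]), 'joint_efforts': array([-7.44410409e-04, -6.67840433e+01,  9.85070877e-01, -3.14448202e+01,
       -6.03642873e-02,  4.29765740e-02,  1.63217715e-04]), 'position': array([ 0.17609681, -0.59944134,  0.40394252]), 'ee_rot': array([-3.10807339e+00, -4.47013709e-01,  5.84389396e-04]), 'force': array([ 0.19544151,  0.36272801, -0.17320049]), 'ft_torque': array([-0.01698515,  0.00513054,  0.0165627 ]), 'gripper_force': 0.0, 'width': 1.0026114649503308}
[[ 0.959  0.282 -0.001]
 [ 0.282 -0.959  0.001]
 [-0.    -0.002 -1.   ]]
{'intrinsics': array([[458.1427783 ,   0.        , 259.21062722],
       [  0.        , 458.1427783 , 185.95653485],
       [  0.        ,   0.        ,   1.        ]]), 'pose': array([[-0.02581078,  0.99736268, -0.06783423,  0.47617848],
       [-0.99926334, -0.0276687 , -0.0265937 , -0.09443652],
       [-0.02840045,  0.06709786,  0.99734211,  0.87992736],
       [ 0.        ,  0.        ,  0.        ,  1.        ]])}
blue_tin 0.78 [141.8, 356.0] [ 0.6161 -0.2597  0.    ]
blue_tin 0.76 [149.5, 303.0] [ 0.6042 -0.1573  0.    ]
blue_tin 0.66 [183.0, 230.6] [ 0.5433 -0.0159  0.    ]
shutter_grip 0.75 [171.1, 112.4] [0.5642 0.1862 0.08  ]
seat 0.66 [176.1, 150.9] [0.5572 0.1282 0.04  ]
green_tin 0.62 [196.9, 392.3] [ 0.5081 -0.3242  0.    ]
yellow_tin 0.79 [227.0, 306.1] [ 0.4551 -0.1584  0.    ]
coder 0.87 [179.5, 153.2] [0.5543 0.1344 0.    ]
```

View pics/top0.png

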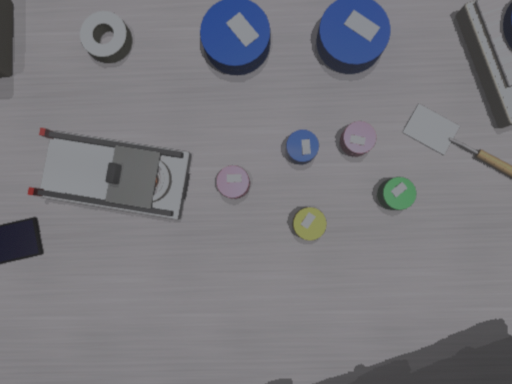

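View pics/scene0.png

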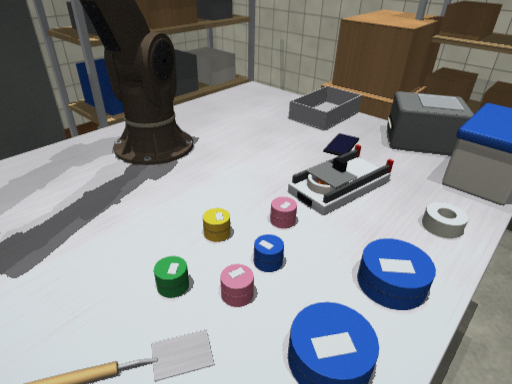

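The top view shows the blue tin at about (147,303), with a pink decoy to its left and another to its right. The coder is at the left, with its red stops at (132,43) and (191,33), so its +y points left in the image. The grip is at (173,113) and the shutter is partly open.

```bash
python3 - <<'E'
from h import *
im=cv2.imread("pics/top0.png")[:,:,::-1].astype(int)
m=((im[...,0]>120)&(im[...,1]<70)&(im[...,2]<70)).astype(np.uint8)
n,l,st,c=cv2.connectedComponentsWithStats(m)
P=[px2w("top",(c[i][1],c[i][0]),.064) for i in range(1,n) if st[i,4]>8]; print(P)
g=np.array([.5642,.1862]); mid=np.mean(P,0)[:2]; u=mid-g; print(np.linalg.norm(u),u/np.linalg.norm(u)); 
d=P[0]-P[1]; e=np.array([-d[1],d[0]]); print("from stops",e/np.linalg.norm(e),np.linalg.norm(d))
u=e/np.linalg.norm(e); print("nest est",mid-u*.2)
b=((im[...,2]>90)&(im[...,0]<60)&(im[...,1]<100)).astype(np.uint8)
n,l,st,c=cv2.connectedComponentsWithStats(b)
for i in range(1,n):
  if st[i,4]>200: print(st[i],px2w("top",(st[i][1]+st[i][3]/2,st[i][0]+st[i][2]/2),.04))
E
```

```text
[array([0.64225072, 0.32145718, 0.064     ]), array([0.53435218, 0.34214266, 0.064     ])]
0.14758121785231668 [0.16330975 0.98657485]
from stops [0.18828349 0.98211472] 0.10986348108854287
nest est [0.55064475 0.13537697]
[ 201    0   69   66 2996] [ 0.82316186 -0.03484015  0.04      ]
[ 319    0   70   65 2962] [ 0.81580354 -0.2566601   0.04      ]
```

```bash
python3 -m inch '0.034 -0.0365 0 0 0.09; 0.068 -0.073 0 0 0.09; 0.102 -0.1095 0 0 0.09; 0.136 -0.146 0 0 0.09; 0.170 -0.183 0 0 0.09'
python3 -m inch '0.034 -0.0365 0 0 0.09; 0.068 -0.073 0 0 0.09; 0.102 -0.1095 0 0 0.09; 0.136 -0.146 0 0 0.09; 0.170 -0.183 0 0 0.09'
python3 -m inch '0.034 -0.0365 0.01 0.11 0.05; 0.068 -0.073 0.02 0.22 0.05; 0.102 -0.1095 0.03 0.33 0.05; 0.136 -0.146 0.04 0.44 0.05; 0.136 -0.146 0.04 0.46 0.05'
python3 - <<'E'
from h import *
s=arm.observe(); print(s["position"],s["clock"]); r=R.from_rotvec(s["ee_rot"]).as_matrix();print(r.round(3))
print(totool(np.array([.564,.187,.3])-s["position"]))
E
```

```text
clock: 0.9
position: [0.2881, -0.3745, 0.4049]
ee_rot: [3.109, 0.447, 0.001]
force: [0.8, -0.2, 1.0]
width: 0.981
gripper_force: 0.0
clock: 1.4
position: [0.3995, -0.1512, 0.4051]
ee_rot: [3.109, 0.447, 0.001]
force: [1.6, -0.6, 0.9]
width: 0.978
gripper_force: 0.0
clock: 1.9
position: [0.4895, 0.0301, 0.3642]
ee_rot: [-3.127, 0.272, -0.001]
force: [0.8, -0.2, -0.1]
width: 0.598
gripper_force: 0.0
[0.48948256 0.03010309 0.36423145] 1.9
[[ 0.985 -0.173  0.001]
 [-0.173 -0.985  0.002]
 [ 0.    -0.002 -1.   ]]
[ 0.04624849 -0.16726964  0.0646306 ]
```

```bash
python3 -m inch '0.011 -0.042 0 0 0.05; 0.023 -0.084 0 0 0.05; 0.035 -0.125 0 0 0.05; 0.046 -0.167 0 0 0.05; 0.046 -0.167 0.02 0 0.05'
python3 - <<'E'
from h import *
s=arm.observe(); print(s["position"],s["clock"]);cal=arm.get_calibration("wrist"); save("wrist","w1.png"); print(cal)
for q,z in [("shutter_grip",.08),("seat",.04),("coder",0)]:
    for r in arm.place_of("wrist",q)[:2]: print(q,r["conf"],r["point"],px2w("wrist",r["point"],z,cal).round(4))
for r in arm.place_of("top","seat")[:2]: print(r)
E
```

```text
clock: 2.4
position: [0.5642, 0.1887, 0.3469]
ee_rot: [-3.124, 0.263, -0.008]
force: [-0.5, -0.0, -0.5]
width: 0.546
gripper_force: 0.0
[0.56418538 0.18870246 0.34686382] 2.4
{'intrinsics': array([[303.43890264,   0.        , 253.40213596],
       [  0.        , 303.43890264, 190.64623987],
       [  0.        ,   0.        ,   1.        ]]), 'pose': array([[-0.16678183,  0.941467  ,  0.29295683,  0.64312982],
       [-0.98596168, -0.15684573, -0.05726242,  0.17527057],
       [-0.00796165, -0.29839454,  0.9544094 ,  0.3284514 ],
       [ 0.        ,  0.        ,  0.        ,  1.        ]])}
shutter_grip 0.94 [199.3, 258.0] [0.5585 0.1876 0.08  ]
coder 0.68 [175.3, 309.5] [0.5497 0.1303 0.    ]
{'point': [176.1, 150.9], 'conf': 0.66}
```

View pics/w1.png

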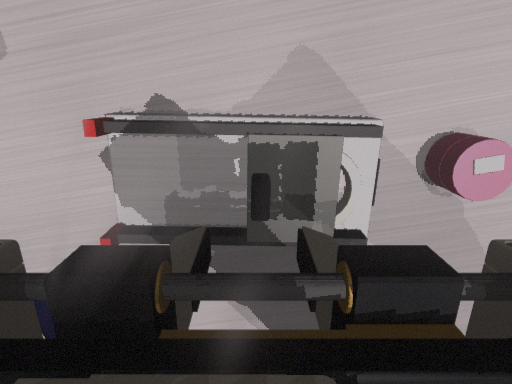

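The wrist view shows the black grip at (198,260) with the rails aligned to the image rows. The fingers straddle the grip, so I can descend straight down.

```bash
python3 -m inch '-0.003 0 0.04 0 0.05; -0.003 0 0.075 0 0.05; -0.003 0 0.1 0 0.05; -0.003 0 0.1 0 0.05; -0.003 0 0.1 0 0.05' 20
python3 -m inch '0 0 0 0 0.005; 0 0 0 0 0.005; 0 0 0 0 0.005; 0 0 0 0 0.005; 0 0 0 0 0.005' 20
```

```text
clock: 3.15
position: [0.5601, 0.1817, 0.2459]
ee_rot: [3.129, -0.275, 0.001]
force: [0.0, -0.5, 0.6]
width: 0.545
gripper_force: 0.0
clock: 3.65
position: [0.5599, 0.1828, 0.2453]
ee_rot: [-3.129, 0.273, -0.002]
force: [-0.5, 0.8, 4.2]
width: 0.173
gripper_force: 20.0
```

```bash
python3 -m inch '0 -0.015 0 0 0.005; 0 -0.03 0 0 0.005; 0 -0.045 0 0 0.005; 0 -0.058 0 0 0.005; 0 -0.06 0 0 0.005' 20
python3 -m inch '0 -0.003 0 0 0.005; 0 -0.005 0 0 0.005; 0 -0.007 0 0 0.005; 0 -0.008 0 0 0.005; 0 -0.008 0 0 0.005' 20
```

```text
clock: 4.15
position: [0.5709, 0.2428, 0.2453]
ee_rot: [-3.129, 0.272, -0.003]
force: [1.7, -1.0, 8.2]
width: 0.176
gripper_force: 20.0
clock: 4.65
position: [0.5721, 0.2487, 0.2453]
ee_rot: [3.129, -0.275, 0.002]
force: [1.3, -1.3, 6.6]
width: 0.171
gripper_force: 20.0
```

```bash
for i in 1; do python3 -m inch '0 -0.002 0 0 0.005; 0 -0.004 0 0 0.005; 0 -0.006 0 0 0.005; 0 -0.006 0 0 0.005; 0 -0.006 0 0 0.005' 20; done
python3 -m inch '0 -0.001 0 0 0.005; 0 -0.002 0 0 0.005; 0 -0.003 0 0 0.005; 0 -0.004 0 0 0.005; 0 -0.004 0 0 0.005' 20
python3 -m inch '0 -0.001 0 0 0.005; 0 -0.002 0 0 0.005; 0 -0.003 0 0 0.005; 0 -0.004 0 0 0.005; 0 -0.004 0 0 0.005' 20
```

```text
clock: 5.15
position: [0.5729, 0.2521, 0.2451]
ee_rot: [3.125, -0.277, -0.0]
force: [-1.6, -10.4, 12.8]
width: 0.174
gripper_force: 20.0
clock: 5.65
position: [0.5734, 0.2531, 0.245]
ee_rot: [3.119, -0.28, -0.003]
force: [-6.5, -20.4, 20.9]
width: 0.171
gripper_force: 20.0
clock: 6.15
position: [0.5738, 0.2541, 0.2448]
ee_rot: [3.113, -0.283, -0.006]
force: [-10.9, -30.3, 28.3]
width: 0.172
gripper_force: 20.0
```

```bash
python3 -m inch '0 0.004 0 0 0.005; 0 0.008 0 0 0.005; 0 0.009 0 0 0.05; 0 0.009 0 0 0.05; 0 0.009 0 0 0.05' 20
python3 -m inch '0 0 -0.03 0 0.05; 0 0 -0.07 0 0.05; 0 0.02 -0.12 0 0.09; 0 0.06 -0.12 0 0.09; 0 0.10 -0.12 0 0.09'
python3 - <<'E'
from h import *
s=arm.observe(); print(s["position"],s["clock"]);cal=arm.get_calibration("wrist"); save("wrist","w2.png")
for q,z in [("shutter_grip",.08),("seat",.04),("coder",0),("plunger",.048),("stop",.03)]:
    for r in arm.place_of("wrist",q)[:2]: print(q,r["conf"],r["point"],px2w("wrist",r["point"],z,cal).round(4))
save("top","t2.png")
for q,z in [("shutter_grip",.08),("seat",.04),("blue_tin",0)]:
    for r in arm.place_of("top",q)[:3]: print(q,r["conf"],r["point"],px2w("top",r["point"],z).round(4))
np.save("cal2.npy",cal,allow_pickle=True)
E
```

```text
clock: 6.65
position: [0.5719, 0.2546, 0.2443]
ee_rot: [-3.13, 0.272, 0.001]
force: [0.5, -0.0, 0.9]
width: 0.385
gripper_force: 0.0
clock: 7.15
position: [0.5549, 0.1561, 0.3665]
ee_rot: [-3.128, 0.269, -0.005]
force: [0.7, -0.9, -0.4]
width: 0.758
gripper_force: 0.0
[0.55487944 0.15609583 0.36650426] 7.15
shutter_grip 0.93 [187.8, 148.7] [0.57   0.2522 0.08  ]
coder 0.97 [169.1, 273.7] [0.5483 0.1338 0.    ]Traceback (most recent call last):
  File "<stdin>", line 4, in <module>
ValueError: it knows: blue_tin, coder, green_tin, seat, shutter_grip, stop, yellow_tin
```

View pics/w2.png

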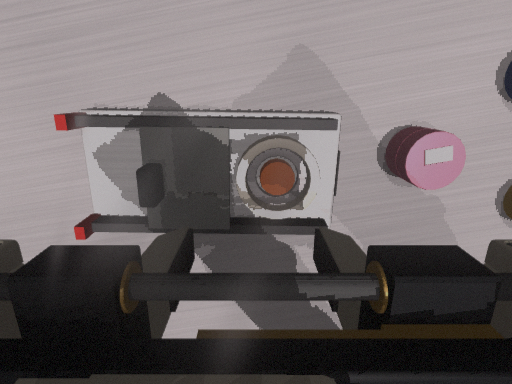

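The shutter is now fully open. The nest is at about (178,278) with the orange pad visible inside it and nothing in it. The tab is at (185,150).

```bash
python3 - <<'E'
from h import *
cal=arm.get_calibration("wrist"); im=save("wrist","w3.png").astype(int)
s=arm.observe(); print(s["position"],s["clock"]) 
m=((im[...,0]>70)&(im[...,0]>1.8*im[...,2])&(im[...,0]>1.5*im[...,1])).astype(np.uint8)
m[:, :230]=0; m[:,330:]=0; m[220:]=0
n,l,st,c=cv2.connectedComponentsWithStats(m); i=1+np.argmax(st[1:,4]); print(st[i],c[i])
x,y,w,h,_=st[i]; print("pad",px2w("wrist",(y+h/2-.5,x+w/2-.5),.048,cal))
for cam in ["wrist","top"]:
  if cam=="top": save("top","t2.png")
  for q,z in [("shutter_grip",.08),("seat",.04),("stop",.03),("coder",0),("blue_tin",0)]:
    for r in arm.place_of(cam,q)[:3]: print(cam,q,r["conf"],r["point"],px2w(cam,r["point"],z,cal if cam=="wrist" else None).round(4))
E
```

```text
[0.55488903 0.15639715 0.36464909] 7.4
[259 161  34  34 910] [275.38571429 177.52417582]
pad [0.55038474 0.13309103 0.048     ]
wrist shutter_grip 0.7 [183.7, 145.1] [0.5743 0.2521 0.08  ]
wrist coder 0.94 [167.8, 274.6] [0.5487 0.1311 0.    ]
wrist blue_tin 0.63 [152.4, 407.8] [ 0.54   -0.0225  0.    ]
top seat 0.53 [177.1, 148.1] [0.5555 0.1335 0.04  ]
top stop 0.67 [180.4, 145.9] [0.5503 0.1404 0.03  ]
top stop 0.62 [222.6, 306.8] [ 0.4638 -0.1578  0.03  ]
top coder 0.61 [181.4, 152.2] [0.5506 0.1364 0.    ]
top blue_tin 0.82 [148.9, 301.5] [ 0.6055 -0.1545  0.    ]
top blue_tin 0.64 [140.2, 355.4] [ 0.6192 -0.2586  0.    ]
```

```bash
python3 -m inch '0.016 0.046 0 0 0.09; 0.032 0.092 0 0 0.09; 0.048 0.138 0 0 0.09; 0.064 0.184 0 0 0.09; 0.08 0.23 0 0 0.09'
python3 -m inch '0.012 0.035 0 0 0.09; 0.023 0.069 0 0 0.09; 0.023 0.069 0.02 0 0.09; 0.023 0.069 0.04 0 0.09; 0.023 0.069 0.04 0 0.09'
python3 -c "
from h import *
s=arm.observe();print(s['joints'].round(2),s['position'],R.from_rotvec(s['ee_rot']).as_matrix().round(3))"
```

```text
clock: 8.45
position: [0.594, -0.0866, 0.3649]
ee_rot: [3.13, -0.273, 0.001]
force: [0.9, 0.8, 0.3]
width: 0.982
gripper_force: 0.0
clock: 8.95
position: [0.6036, -0.1569, 0.3221]
ee_rot: [-3.129, 0.274, 0.007]
force: [-0.9, -0.2, -0.9]
width: 0.981
gripper_force: 0.0
[ 0.36  0.53 -0.28  1.65  0.17  0.99 -1.72] [ 0.60355113 -0.15691861  0.32209336] [[ 0.985 -0.174 -0.005]
 [-0.174 -0.985  0.001]
 [-0.005 -0.    -1.   ]]
```

```bash
python3 -m inch '0 0 0 -0.145 0.09; 0 0 0 -0.29 0.09; 0 0 0 -0.435 0.09; 0 0 0 -0.58 0.09; 0 0 0 -0.725 0.09'
python3 -m inch '0 0 0 -0.145 0.09; 0 0 0 -0.29 0.09; 0 0 0 -0.435 0.09; 0 0 0 -0.58 0.09; 0 0 0 -0.725 0.09'
python3 -m inch '0 0 0 -0.12 0.09; 0 0 0 -0.12 0.09; 0 0 0 -0.12 0.09'
python3 - <<'E'
from h import *
cal=arm.get_calibration("wrist"); im=save("wrist","w4.png").astype(int)
s=arm.observe(); print(s["position"],s["clock"],R.from_rotvec(s['ee_rot']).as_matrix().round(3))
for r in arm.place_of("wrist","blue_tin")[:3]:
  p=px2w("wrist",r["point"],0,cal); print(r["conf"],r["point"],p.round(4),totool(p-s["position"]).round(4))
for r in arm.silhouettes("wrist","blue_tin")[:3]:
  print(r["conf"],r["point"],r["region"].sum())
E
```

```text
clock: 9.45
position: [0.6049, -0.1563, 0.326]
ee_rot: [3.02, 0.864, 0.002]
force: [0.1, -0.5, -0.6]
width: 0.979
gripper_force: 0.0
clock: 9.95
position: [0.6049, -0.1564, 0.3259]
ee_rot: [2.517, 1.878, 0.001]
force: [0.3, 0.2, 0.3]
width: 0.978
gripper_force: 0.0
clock: 10.25
position: [0.6047, -0.1566, 0.3254]
ee_rot: [2.41, 2.014, 0.001]
force: [0.2, 0.5, -0.3]
width: 0.981
gripper_force: 0.0
[ 0.60470878 -0.15656469  0.32526254] 10.3 [[ 0.178  0.984  0.001]
 [ 0.984 -0.178 -0.   ]
 [-0.     0.001 -1.   ]]
0.83 [52.7, 160.8] [ 0.5394 -0.0238  0.    ] [ 0.1192 -0.0879  0.3252]
0.76 [174.9, 255.0] [ 0.6048 -0.1543  0.    ] [ 0.0023 -0.0005  0.3253]
0.7 [258.2, 280.4] [ 0.616  -0.2558  0.    ] [-0.0956  0.0285  0.3253]
0.89 [261.9, 283.2] 1953
0.88 [185.9, 256.1] 3872
```

View pics/w4.png

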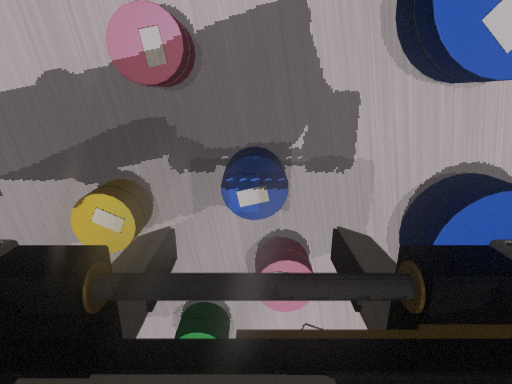

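The blue tin is centred under the gripper at (186,255), with the fingers clear of the other tins, so I descend.

```bash
python3 -m inch '0.002 0 0.04 0 0.09; 0.002 0 0.08 0 0.09; 0.002 0 0.115 0 0.09; 0.002 0 0.1275 0 0.09; 0.002 0 0.1275 0 0.09' 40
python3 -m inch '0 0 0 0 0.05; 0 0 0 0 0.05; 0 0 0 0 0.05; 0 0 0 0 0.05; 0 0 0 0 0.05' 40
python3 -m inch '0 0 -0.04 0 0.05; 0 0 -0.08 0 0.05; 0 0 -0.12 0 0.05; 0 0 -0.12 0 0.05; 0 0 -0.12 0 0.05' 40
python3 - <<'E'
from h import *
im=save("wrist","w5.png")
cal=arm.get_calibration("wrist");s=arm.observe();print(s["position"],s["ee_rot"])
P=np.linalg.inv(cal["pose"])@np.r_[s["position"]+[0,0,-.159-.039+.05],1]
E
```

```text
clock: 10.9
position: [0.6044, -0.1545, 0.1959]
ee_rot: [-2.406, -2.017, 0.003]
force: [0.1, -0.2, 0.3]
width: 0.979
gripper_force: 0.0
clock: 11.4
position: [0.6053, -0.1548, 0.1982]
ee_rot: [2.406, 2.018, 0.001]
force: [-1.7, -1.0, 5.4]
width: 0.651
gripper_force: 40.0
clock: 11.9
position: [0.605, -0.1547, 0.3181]
ee_rot: [2.406, 2.017, 0.001]
force: [-0.6, -0.0, -1.8]
width: 0.648
gripper_force: 40.0
[ 0.6044926  -0.15484635  0.3167217 ] [-2.40723535e+00 -2.01829318e+00  1.33330460e-03]
```

View pics/w5.png

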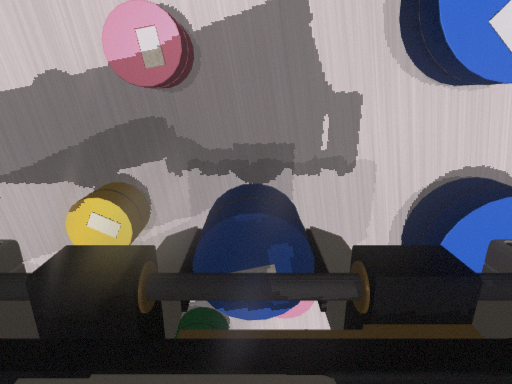

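```bash
python3 - <<'E'
from h import *
cal=arm.get_calibration("wrist");s=arm.observe();K=cal["intrinsics"];Pi=np.linalg.inv(cal["pose"]);Rt=R.from_rotvec(s["ee_rot"]).as_matrix()
im=cv2.imread("pics/w5.png").astype(int); b=(im[...,0]>1.7*im[...,2])&(im[...,0]>1.5*im[...,1])&(im[...,0]>30)
b=b[:, 190:320]; 
for c in (235,245,255,265,275): r=np.where(b[170:330,c-190])[0]+170; print(c,r.min(),r.max())
t=np.linspace(0,2*np.pi,721)
for dx in (-.004,-.002,0,.002,.004):
  o=[]
  for z in (.148,.198):
    p=s["position"]+(Rt@np.array([dx+.03*np.cos(t),.03*np.sin(t),z+0*t])).T.reshape(-1,3) if 0 else (s["position"][:,None]+Rt@np.array([dx+.03*np.cos(t),.03*np.sin(t),z+0*t])).T
    q=(Pi[:3,:3]@p.T).T+Pi[:3,3]; u=K[0,0]*q[:,0]/-q[:,2]+K[0,2]; v=K[1,1]*-q[:,1]/-q[:,2]+K[1,2]
    o+=[v.min().round(1),v.max().round(1),u.min().round(1),u.max().round(1)]
  print(dx,o)
E
```

```text
235 188 317
245 185 319
255 185 319
265 215 318
275 217 315
-0.004 [np.float64(221.6), np.float64(327.9), np.float64(196.4), np.float64(318.8), np.float64(189.4), np.float64(273.9), np.float64(210.4), np.float64(303.0)]
-0.002 [np.float64(217.6), np.float64(324.8), np.float64(196.2), np.float64(319.1), np.float64(186.3), np.float64(271.3), np.float64(210.2), np.float64(303.2)]
0 [np.float64(213.5), np.float64(321.6), np.float64(196.0), np.float64(319.4), np.float64(183.2), np.float64(268.7), np.float64(210.1), np.float64(303.3)]
0.002 [np.float64(209.4), np.float64(318.4), np.float64(195.7), np.float64(319.6), np.float64(180.1), np.float64(266.1), np.float64(210.0), np.float64(303.5)]
0.004 [np.float64(205.3), np.float64(315.2), np.float64(195.5), np.float64(319.9), np.float64(176.9), np.float64(263.5), np.float64(209.8), np.float64(303.6)]
```

```bash
python3 -m inch '0.045 -0.0173 0 0 0.05; 0.09 -0.0346 0 0 0.05; 0.135 -0.052 0 0 0.05; 0.18 -0.069 0 0 0.05; 0.225 -0.0863 0 0 0.05' 40
python3 -m inch '0.03 -0.012 0 0 0.05; 0.0487 -0.0187 0 0 0.05; 0.0487 -0.0187 0.03 0 0.05; 0.0487 -0.0187 0.04 0 0.05; 0.0487 -0.0187 0.04 0 0.05' 40
python3 - <<'E'
from h import *
im=save("wrist","w6.png");s=arm.observe();print(s["position"],s["ee_rot"]); print(totool(np.array([.5505,.133,s["position"][2]])-s["position"]))
save("scene","s6.png"); save("top","t6.png")
a=cv2.resize(cv2.imread("pics/s6.png")[130:260,260:420],None,fx=2.4,fy=2.4); b=cv2.imread("pics/w6.png")[:312]
cv2.imwrite("pics/j6.png",np.hstack([cv2.resize(b,(416,312)),a[:312]]))
E
```

```text
clock: 12.45
position: [0.558, 0.0832, 0.3155]
ee_rot: [-2.406, -2.017, 0.004]
force: [1.0, 1.0, -1.0]
width: 0.649
gripper_force: 40.0
clock: 12.95
position: [0.5483, 0.132, 0.2745]
ee_rot: [-2.406, -2.017, 0.009]
force: [0.2, -0.2, -0.7]
width: 0.644
gripper_force: 40.0
[0.54888733 0.13219914 0.27589327] [-2.40703129 -2.01690324  0.00509546]
[ 1.07072952e-03  1.44761311e-03 -6.20973910e-06]
```

View pics/j6.png

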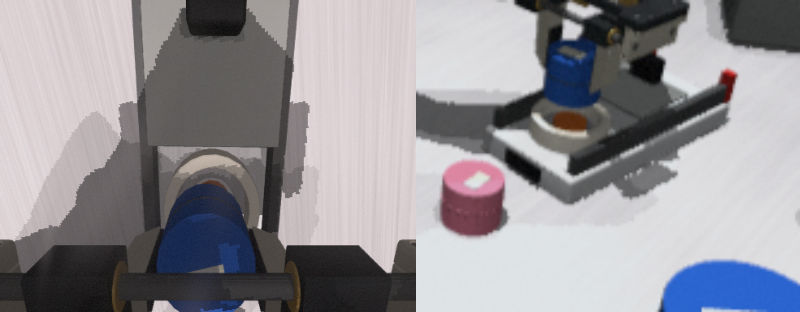

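The tin hangs just above the nest, nearly concentric with it. I overlay the predicted ring to check the alignment.

```bash
python3 - <<'E'
from h import *
im=save("wrist","w7.png");im=cv2.imread("pics/w7.png");s=arm.observe();print(s["position"])
cal=arm.get_calibration("wrist");K=cal["intrinsics"];Pi=np.linalg.inv(cal["pose"]);t=np.linspace(0,2*np.pi,361)
f=4;x0,y0=180,170;o=cv2.resize(im[y0:y0+130,x0:x0+170],None,fx=f,fy=f,interpolation=cv2.INTER_CUBIC)
def circ(c,r,z,col):
  p=np.array([c[0]+r*np.cos(t),c[1]+r*np.sin(t),z+0*t]);q=Pi[:3,:3]@p+Pi[:3,3:];u=K[0,0]*q[0]/-q[2]+K[0,2];v=K[1,1]*q[1]/q[2]+K[1,2]
  cv2.polylines(o,[np.int32(np.c_[(u-x0+.5)*f,(v-y0+.5)*f])],True,col,1)
n=(.5505,.133)
circ(n,.0425,.054,(0,255,0));circ(n,.0325,.054,(0,255,255));circ(n,.018,.048,(255,255,255))
circ(s["position"],.03,s["position"][2]-.198,(0,0,255))
cv2.imwrite("pics/o7.png",o)
E
```

```text
[0.54963696 0.13267789 0.27782397]
```

View pics/o7.png

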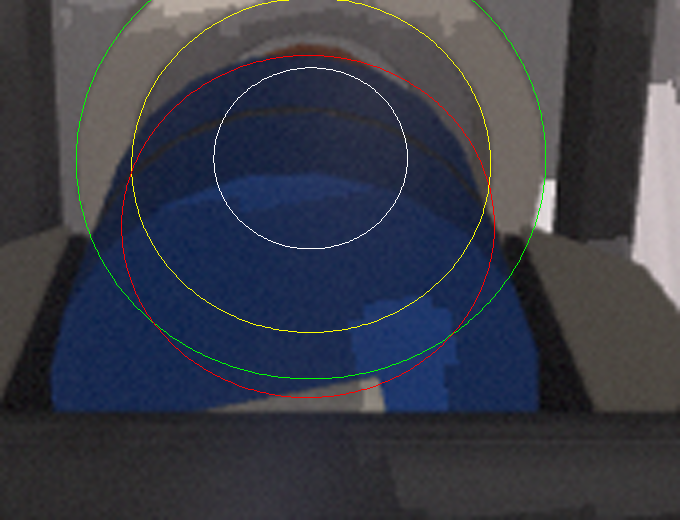

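```bash
python3 - <<'E'
from h import *
s=arm.observe();cal=arm.get_calibration("wrist");im=save("wrist","w8.png").astype(int);print(s["position"],s["ee_rot"],arm.observe()["position"])
im=(im+arm.get_image("wrist").astype(int))//2
K=cal["intrinsics"];Pi=np.linalg.inv(cal["pose"])
for c in (257,): 
  for r in range(140,196): print(r,im[r,c-1:c+2].mean(0).round().astype(int),end=" | ")
t=np.linspace(0,2*np.pi,361);print()
for nm,c,rr,z in [("outer",(.5505,.133),.0425,.054),("inner",(.5505,.133),.0325,.054),("stopout",(.5505,.133),.032,.04),("stopin",(.5505,.133),.022,.04),("pad",(.5505,.133),.018,.048),("tin",s["position"],.03,s["position"][2]-.198)]:
  p=np.array([c[0]+rr*np.cos(t),c[1]+rr*np.sin(t),z+0*t]);q=Pi[:3,:3]@p+Pi[:3,3:];u=K[0,0]*q[0]/-q[2]+K[0,2];v=K[1,1]*q[1]/q[2]+K[1,2];print(nm,v.min().round(1),v.max().round(1),u.min().round(1),u.max().round(1))
for r in (170,176,182,188,194,200,206,212): print(r,[tuple(int(x) for x in im[r,c]) for c in list(range(194,212,1))][::2],"R",[tuple(int(x) for x in im[r,c]) for c in range(298,322,2)])
E
```

```text
[0.54963696 0.13267789 0.27782397] [2.40800577e+00 2.01713828e+00 9.68270997e-04] [0.54962916 0.1328106  0.27795613]
140 [95 90 89] | 141 [97 93 91] | 142 [95 91 89] | 143 [96 92 90] | 144 [95 91 90] | 145 [94 91 88] | 146 [95 92 89] | 147 [88 85 82] | 148 [113 108 109] | 149 [149 144 144] | 150 [104  99  96] | 151 [89 83 78] | 152 [89 83 79] | 153 [91 86 81] | 154 [90 84 79] | 155 [99 92 87] | 156 [164 153 143] | 157 [187 175 164] | 158 [193 179 169] | 159 [193 179 169] | 160 [191 179 168] | 161 [190 176 166] | 162 [187 174 164] | 163 [186 173 163] | 164 [185 172 162] | 165 [147 137 129] | 166 [137 127 120] | 167 [136 126 119] | 168 [132 123 115] | 169 [104  99  97] | 170 [107 101 102] | 171 [108 102 103] | 172 [105 100 101] | 173 [89 84 86] | 174 [85 80 81] | 175 [84 80 81] | 176 [85 80 81] | 177 [83 78 79] | 178 [88 83 86] | 179 [99 95 95] | 180 [102  97  98] | 181 [90 69 61] | 182 [81 49 39] | 183 [58 45 43] | 184 [40 42 62] | 185 [35 42 64] | 186 [35 42 64] | 187 [37 44 66] | 188 [36 43 66] | 189 [36 43 65] | 190 [34 42 65] | 191 [35 42 64] | 192 [36 42 65] | 193 [35 43 65] | 19
[... 2142 characters left out ...]
 87), (101, 99, 97), (102, 99, 100), (36, 33, 33)]
206 [(68, 66, 69), (96, 93, 93), (96, 92, 92), (106, 98, 94), (108, 100, 96), (107, 99, 93), (107, 100, 95), (109, 102, 97), (108, 100, 96)] R [(68, 63, 63), (73, 67, 63), (101, 94, 89), (113, 105, 100), (111, 103, 97), (111, 103, 98), (112, 103, 99), (110, 104, 98), (108, 100, 95), (100, 96, 98), (100, 95, 97), (33, 30, 32)]
212 [(59, 56, 56), (95, 92, 93), (93, 89, 92), (105, 97, 93), (106, 99, 95), (107, 100, 95), (109, 102, 96), (104, 98, 92), (29, 35, 57)] R [(72, 68, 65), (77, 70, 68), (87, 81, 78), (112, 105, 98), (111, 104, 99), (111, 101, 97), (111, 103, 98), (112, 104, 98), (109, 101, 95), (100, 95, 97), (89, 85, 86), (30, 29, 29)]
```

```bash
python3 - <<'E'
from h import *
s=arm.observe();cal=arm.get_calibration("wrist");im=cv2.imread("pics/w8.png")[...,::-1].astype(int)
K=cal["intrinsics"];Pi=np.linalg.inv(cal["pose"]);Rt=R.from_rotvec(s["ee_rot"]).as_matrix();t=np.linspace(0,2*np.pi,361)
rows=(195,205,215,225,235,245,255,265)
for r in rows:
  b=np.where((im[r]@[-1.2,0,1]>8)&(np.arange(512)>180)&(np.arange(512)<335))[0]; print(r,b.min(),b.max()+1,(b.min()+b.max()+1)/2)
for dy in (0,-.001,-.002):
  m=np.zeros((384*8,512*8),np.uint8);pts=[]
  for z in (.148,.198):
    p=s["position"][:,None]+Rt@np.array([.03*np.cos(t),dy+.03*np.sin(t),z+0*t]);q=Pi[:3,:3]@p+Pi[:3,3:]
    pts.append(np.c_[K[0,0]*q[0]/-q[2]+K[0,2],K[1,1]*q[1]/q[2]+K[1,2]])
  cv2.fillConvexPoly(m,cv2.convexHull(np.int32((np.vstack(pts)+.5)*8)),1)
  print(dy,[(np.where(m[r*8+4])[0].min()/8,np.where(m[r*8+4])[0].max()/8) for r in rows])
E
```

```text
195 222 286 254.0
205 213 295 254.0
215 208 299 253.5
225 205 302 253.5
235 200 307 253.5
245 196 310 253.0
255 194 314 254.0
265 192 315 253.5
0 [(np.float64(225.125), np.float64(289.375)), (np.float64(216.625), np.float64(297.875)), (np.float64(212.0), np.float64(302.5)), (np.float64(208.5), np.float64(306.5)), (np.float64(205.0), np.float64(310.5)), (np.float64(201.5), np.float64(314.5)), (np.float64(198.125), np.float64(318.125)), (np.float64(196.5), np.float64(319.75))]
-0.001 [(np.float64(223.5), np.float64(287.75)), (np.float64(215.0), np.float64(296.25)), (np.float64(210.5), np.float64(300.875)), (np.float64(206.75), np.float64(304.75)), (np.float64(203.125), np.float64(308.625)), (np.float64(199.5), np.float64(312.5)), (np.float64(196.0), np.float64(316.0)), (np.float64(194.5), np.float64(317.75))]
-0.002 [(np.float64(221.875), np.float64(286.25)), (np.float64(213.375), np.float64(294.625)), (np.float64(208.875), np.float64(299.25)), (np.float64(205.0), np.float64(303.0)), (np.float64(201.25), np.float64(306.75)), (np.float64(197.5), np.float64(310.5)), (np.float64(193.875), np.float64(314.0)), (np.float64(192.375), np.float64(315.625))]
```

```bash
python3 -m inch '0 0.0027 0 0 0.05; 0 0.0027 0 0 0.05; 0 0.0027 0.01 0 0.05; 0 0.0027 0.018 0 0.05; 0 0.0027 0.022 0 0.05' 40
python3 -m inch '0 0 0.002 0 0.05; 0 0 0.004 0 0.05; 0 0 0.006 0 0.05; 0 0 0.007 0 0.05; 0 0 0.007 0 0.05' 40
```

```text
clock: 13.75
position: [0.5514, 0.1325, 0.2538]
ee_rot: [-2.407, -2.018, 0.003]
force: [-0.6, -0.0, -1.2]
width: 0.646
gripper_force: 40.0
clock: 14.25
position: [0.5519, 0.1327, 0.2482]
ee_rot: [2.407, 2.019, -0.0]
force: [-0.5, -0.1, -1.4]
width: 0.651
gripper_force: 40.0
```

The tin has gone below the rim with no contact force. Now I press gently.

```bash
python3 -m inch '0 0 0.002 0 0.05; 0 0 0.004 0 0.05; 0 0 0.005 0 0.05; 0 0 0.006 0 0.05; 0 0 0.006 0 0.05' 45
python3 -m inch '0 0 0.001 0 0.05; 0 0 0.002 0 0.05; 0 0 0.003 0 0.05; 0 0 0.003 0 0.05; 0 0 0.003 0 0.05' 45
```

```text
clock: 14.75
position: [0.552, 0.1328, 0.2424]
ee_rot: [2.407, 2.019, 0.001]
force: [-0.3, -0.9, 6.1]
width: 0.646
gripper_force: 45.0
clock: 15.25
position: [0.552, 0.1328, 0.2394]
ee_rot: [2.407, 2.019, 0.001]
force: [-1.3, 0.1, 6.0]
width: 0.646
gripper_force: 45.0
```

```bash
python3 -m inch '0 0 0.0005 0 0.05; 0 0 0.001 0 0.05; 0 0 0.0015 0 0.05; 0 0 0.002 0 0.05; 0 0 0.002 0 0.05' 50
python3 -m inch '0 0 0.0005 0 0.05; 0 0 0.001 0 0.05; 0 0 0.001 0 0.05; 0 0 0.001 0 0.05; 0 0 0.001 0 0.05' 50
```

```text
clock: 15.75
position: [0.552, 0.1328, 0.2381]
ee_rot: [2.407, 2.018, 0.001]
force: [-3.8, -2.0, 13.9]
width: 0.644
gripper_force: 50.0
clock: 16.25
position: [0.5519, 0.1329, 0.2381]
ee_rot: [2.406, 2.018, 0.001]
force: [-6.1, -4.3, 25.5]
width: 0.643
gripper_force: 50.0
```

```bash
python3 -m inch '0 0 0 0 0.05; 0 0 0 0 0.05; 0 0 0 0 0.05; 0 0 0 0 0.05; 0 0 0 0 0.05' 50
python3 - <<'E'
from h import *
save("wrist","w9.png"); save("scene","s9.png"); s=arm.observe(); print(s["position"],s["force"],s["clock"])
a=cv2.resize(cv2.imread("pics/s9.png")[130:260,260:420],None,fx=2.4,fy=2.4); b=cv2.imread("pics/w9.png")[:384]
cv2.imwrite("pics/j9.png",np.hstack([cv2.resize(b,(416,312)),a[:312]]))
E
```

```text
clock: 16.75
position: [0.5519, 0.1329, 0.2381]
ee_rot: [2.406, 2.018, 0.001]
force: [-7.1, -3.6, 24.7]
width: 0.646
gripper_force: 50.0
[0.55186613 0.1329388  0.23804132] [-5.59954039 -4.09206389 26.17738261] 16.85
```

View pics/j9.png

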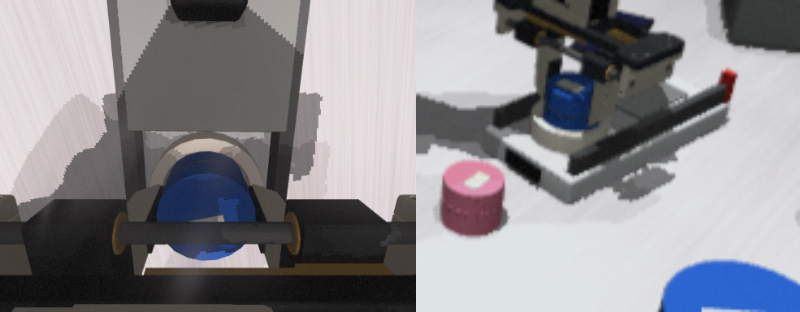

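The tin sits upright in the nest with the shutter open, and the push is steady at about 25 N total, so I hand the job in.

```bash
python3 -c "
from cell import arm
print(arm.sign_off())"
```

```text
the job is handed in; nothing more can be done
None
```

I slid the shutter fully open to its end stop and set the blue tin upright in the nest. The gripper is still pressing it onto the hard stop with about 25 N at the wrist, roughly 18 N of that on the stop by my estimate. I handed the job in at about 17 s and never touched the green and yellow tins; the sign-off returned no verdict.

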